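# Chock the rocking instrument case

### The arm

A 7-joint arm with a two-finger parallel gripper is mounted at the origin on the work surface. World frame = base frame: x ahead of the robot, y to its left, z up, the work surface at z = 0. Lengths are in m, angles in rad, forces in N, time in s.
With the tool pointing down it reaches from about 0.4 to 0.85 m from the base axis. Payload 6.9 kg.
Tool frame: the origin (TCP) lies on the centre line of the jaws, within the pads' length; the fingertips stand 25 mm ahead of it and the grasp point (between the pads) lies 6 mm ahead of it; z points along the fingers, y is the direction in which the jaws open and shut (so a half turn about z gives the same grasp; the last joint's range is limited). The gripper opens to 85 mm and grips with 20 to 120 N. Pads are 22 mm wide; open, the fingers measure 114 mm over their backs; the gripper's body (76 mm by 85 mm) begins 54 mm behind the grasp point. The pads swing forward as they close: fully open they stand 13 mm farther back than shut.
Start: joints at [-1.06, 0.507, -0.238, 1.5, 0.126, 1.149, -0.155], TCP at [0.246, 0.574, 0.256] pointing down, gripper open.
Joint ranges: [-3.08, 3.08], [-0.24, 2.05], [-1.43, 1.35], [0, 2.5], [-1.52, 4.66], [0.17, 1.96], [-2.89, 2.89]. Speed limits (rad/s): [2.39, 2.39, 3.14, 3.14, 3.14, 3.14, 3.14].

### API

Orientations are given as a unit quaternion [x, y, z, w].
In Python, from workcell import * gives the robot as it stands. The module is installed in compiled form; this text tells all that it offers.
- The arm moves only by the tool apply_moves, never from a script. Its argument "moves" is a list that holds one entry, the list of rows, each a list of 7 numbers: the shift along the tool's x, y, z in m, then the turn, a rotation vector about the tool's x, y, z in degrees, then the finger opening in m, from 0 to 0.0854. In form: [[[tx, ty, tz, rx, ry, rz, claw], ...]]. A call has 1 to 5 rows; each row is the pose to reach, as a shift and turn from the pose commanded when the call began, along the tool's axes at that moment; what a row does not reach only later rows make up. A row lasts 1/8 s, in which the tool goes at most 62.5 mm and 10.7 degrees, less where a joint would pass 70% of its speed; a pose out of reach is approached as far as the arm can. A call with a gripper value outside its range is refused whole. The fingers move at their own pace and stop on an object; "newtons" is the grip in N (left out, the last holds). Time passes only in rows, so rows that repeat a pose let the fingers close. It gives the time, the measured TCP pose, the force and the opening at its end, in the units of the state.
- sense(): the state, without advancing time (a new reading comes with each control period).
- camera(name): name is "side" or "top" or "wrist"; returns a dict with "img" (384x512x3 uint8, red, green, blue), "camera_matrix" (3x3 intrinsics, pixels), "rvec" (rotation vector, rad) and "tvec" (3), from world to camera coordinates, as OpenCV has them. Camera axes: x right, y down, z forward; pixel columns grow to the right and rows downward; lengths in m; the calibration is good to about 2 mm. A picture is of the moment at which its call begins. There is no depth.
- hand_in(): hands the job in, once; it reports no verdict.
The state is a dict: "time": time; "q": joint angles; "dq": joint speeds; "joint_torque": joint torques, N m; "eef_pos": TCP position; "tool_rot": TCP orientation; "force": force on the tool from outside, world axes, zero at the start; "torque": the same for the moment, N m; "grip_width": opening from 0.0 (shut) to 1.0 (fully open).
Only numpy, scipy, OpenCV 4.12 (cv2) and the standard library are available. Lean on these libraries where they do the work, as an engineer would, in place of code of your own. Each camera call takes 0.05 s, during which the arm holds its last target.

### The job

The small aluminium instrument case rocks because the foot under its orange-marked corner is missing. With the fingertips, push the yellow wedge along the table, thin end first, under that corner until it is snug and the case stands level without rocking; then press firmly down on the orange mark to feel that the corner no longer gives, and take the hand away. Do not pick up the wedge or the case, do not shove the case out of its place or jack it up, and leave the two sample pots and the bottle where they stand.

Things in the scene. Friction and masses are not known exactly. Their poses are not given: they have to be found in the camera images.
- case: Loose aluminium case, blue panel on top, about 1.5 kg, 180 (x) by 220 (y) mm; underside 10 mm, top 85 mm above the table. Origin: on the table under its centre, z up. Rubber feet at x, y = (70,90), (-70,90), (70,-90) mm; the one at (-70,-90) is missing. It rests level on three feet; pressing 3 to 6 N on the orange mark dips it 7 mm, and it falls back. The wedge lies off its -x face.
- mark (a point): Centre of the flat orange dot, 26 mm across, on the case's top above the missing foot: 20 mm in from the -x face, 25 mm in from the -y face, 85 mm above the table.
- gap (a point): The point on the table plane straight below the orange dot, under the missing foot's corner; moves with the case.
- wedge: Loose yellow wedge, 0.12 kg, 110 mm long (x), 50 mm wide (y), 3 mm thick at the thin end (+x) rising straight to 22 mm at the butt (-x), a flat upright face; 10 mm thick 41 mm from the thin end. Origin: centre of underside, z up. Starts flat, 40 to 90 mm short of the case, up to 40 mm beside the line into the corner, turned up to 0.25 rad. Slides at 1 N, 4 N once snug; friction holds it.
- wedge_tip (a point): Middle of the wedge's thin edge, at the underside.
- wedge_butt (a point): Middle of the wedge's butt face, at the underside.
- pot_a: Bystander: white sample pot with a blue cap, 42 mm across, 50 mm high; origin under its centre.
- pot_b: Bystander: green sample pot with a blue cap, 42 mm across, 50 mm high; origin under its centre.
- reagent: Bystander: amber bottle with a white cap, 60 mm across, 130 mm high; origin under its centre.
Things that resemble listed ones, but are neither listed nor needed, are in the scene too. Of the things that look like the wedge, take the one that is farthest to the robot's left at the start.

How it is judged:
By the outcome, as a careful person would: the job done as asked, in the order asked, and still so for the second after the job is handed in, with the robot touching nothing.
It also fails if it takes over 51 s, if anything falls off the work surface, if the arm or the gripper's body presses on something with over 40 N, if the wrist force passes 120 N, or if a joint passes its speed limit or range.

## Working session

There is one attempt and no reset: what is moved stays moved. The work goes in short steps, Python scripts to look and compute and a tool call to move; the robot and the scene stay as the last step left them, time stands still between calls to the robot, and variables do not carry over. Pictures are saved under pics/ and viewed, and the job is handed in when it is done.

Besides the shell and the picture viewer there is one more tool, called after "Call:" by a JSON object that holds its "method" and its "body". apply_moves: Moves the arm, as the interface text tells. Its arguments: {"type":"object","properties":{"moves":{"type":"array","items":{"type":"array","items":{"type":"array","items":{"type":"number"}}}},"newtons":{"type":"number"}},"required":["moves"]}

```bash
mkdir -p pics; cat > h.py <<'E'
from workcell import *
import numpy as np, cv2
def snap(n,f):
    c=camera(n); np.savez('pics/%s.npz'%f,**{k:np.array(v) for k,v in c.items()}); cv2.imwrite('pics/%s.png'%f,c['img'][:,:,::-1]); return c
def load(f): return dict(np.load('pics/%s.npz'%f))
def back(c,uv,z=0.):
    R,_=cv2.Rodrigues(c['rvec']);t=np.array(c['tvec']).ravel()
    p=cv2.undistortPoints(np.array([[uv]],float),c['camera_matrix'],None)[0,0]
    d=R.T@np.array([p[0],p[1],1]);o=-R.T@t
    return o+d*(z-o[2])/d[2]
def proj(c,P): return cv2.projectPoints(np.array(P,float).reshape(-1,3),np.array(c['rvec']),np.array(c['tvec']),c['camera_matrix'],None)[0][:,0]
def crop(f,x0,y0,x1,y1,s,o):
    i=cv2.imread('pics/%s.png'%f)[y0:y1,x0:x1]; cv2.imwrite('pics/%s.png'%o,cv2.resize(i,None,fx=s,fy=s,interpolation=cv2.INTER_CUBIC))
E
python3 - <<'E'
from h import *
for n in('top','side'):
    c=snap(n,n+'0'); R,_=cv2.Rodrigues(c['rvec']); print(n,-R.T@np.ravel(c['tvec']),c['camera_matrix'][0,0])
print(sense())
E
```

```text
top [0.38345618 0.04299362 0.91626922] 410.4208177701383
side [ 0.44271097 -0.58813819  0.64225584] 465.2555079384777
{'time': 0.1, 'q': array([-1.0605057 ,  0.50827955, -0.23751157,  1.50106056,  0.12573277,
        1.14890904, -0.15478546]), 'dq': array([ 6.31685704e-04, -1.68543610e-03, -9.84150528e-05, -2.51646926e-03,
        3.21454361e-04, -5.20221371e-04, -1.46770017e-03]), 'joint_torque': array([-4.89784332e-03, -6.21829247e+01, -2.19428748e+00, -2.50201052e+01,
        1.25930124e-02,  7.83134135e-03, -1.92839344e-06]), 'eef_pos': array([0.24606043, 0.57406284, 0.25549033]), 'tool_rot': array([ 2.01003787e-01,  9.79590110e-01, -8.21945012e-04, -1.33053249e-04]), 'force': array([ 0.3665121 ,  0.45187921, -0.99803649]), 'torque': array([ 0.00083735,  0.01164588, -0.07280228]), 'grip_width': 1.0000843864864875}
```

View pics/top0.png

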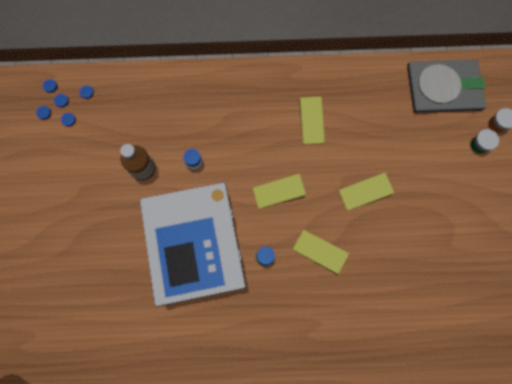

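View pics/side0.png

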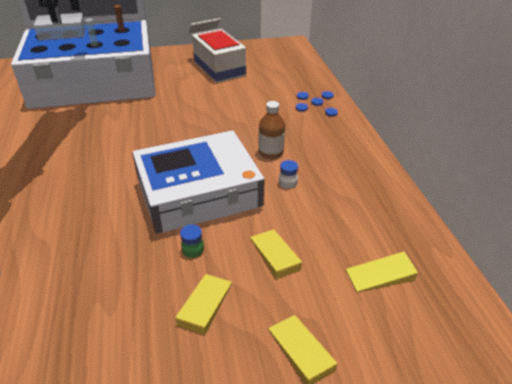

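```bash
python3 - <<'E'
from h import *
c=load('top0')
for uv in [(279,191),(312,120),(366,191),(321,252),(217,196),(193,160),(266,257),(140,165)]: print(uv,back(c,uv,0.085 if uv==(217,196) else 0.01)[:2].round(3))
s=load('side0'); print(proj(s,[back(c,(279,191),.01)]))
crop('top0',130,140,330,310,4,'c1')
crop('side0',120,120,320,290,4,'c2')
E
```

```text
(279, 191) [ 0.601 -0.033]
(312, 120) [ 0.771 -0.121]
(366, 191) [ 0.593 -0.23 ]
(321, 252) [ 0.46  -0.117]
(217, 196) [0.577 0.103]
(193, 160) [0.682 0.162]
(266, 257) [0.454 0.004]
(140, 165) [0.675 0.284]
[[274.14723075 250.61505684]]
```

View pics/c1.png

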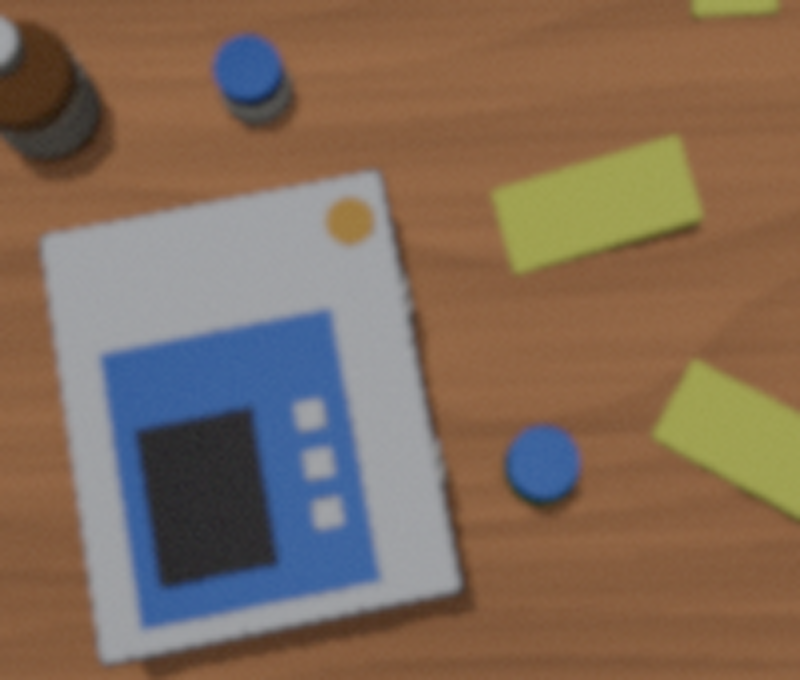

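View pics/c2.png

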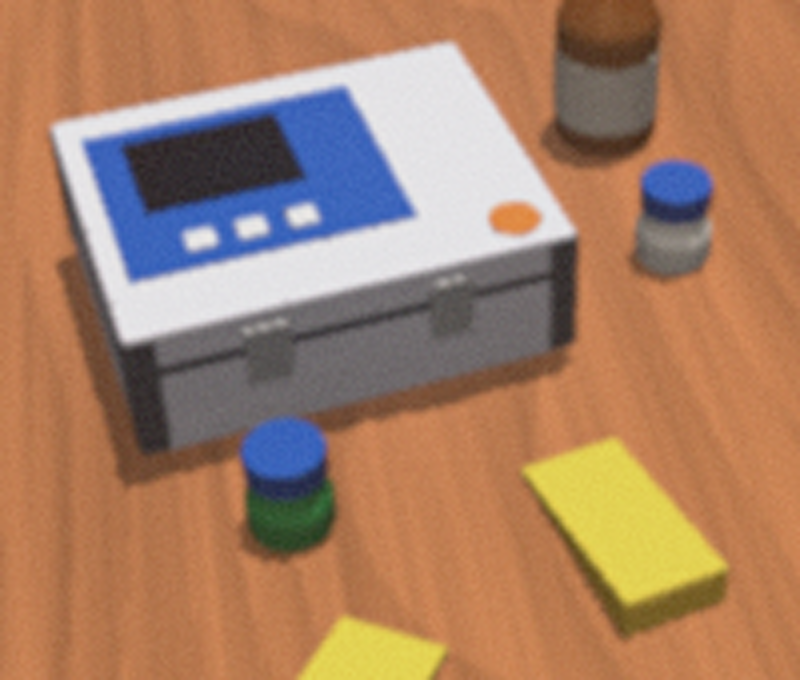

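```bash
cat >> h.py <<'E'
from scipy.optimize import least_squares
def fit(obs,x0):
    # obs: list of (cam, pts Nx3 local, pix Nx2)
    def W(p,P): 
        P=np.array(P,float);c,s=np.cos(p[2]),np.sin(p[2]); return np.c_[p[0]+c*P[:,0]-s*P[:,1],p[1]+s*P[:,0]+c*P[:,1],P[:,2]]
    f=lambda p:np.concatenate([(proj(c,W(p,P))-np.array(q)).ravel() for c,P,q in obs])
    r=least_squares(f,x0,x_scale=[.01,.01,.1],loss='soft_l1'); return r.x,f(r.x).reshape(-1,2).round(1),W
CASE=[[-.09,-.11,.085],[.09,-.11,.085],[.09,.11,.085],[-.09,.11,.085],[-.07,-.085,.085]]
WT=[[.055,-.025,.003],[.055,.025,.003],[-.055,-.025,.022],[-.055,.025,.022]]
WB=[[-.055,-.025,0],[-.055,.025,0]]
E
cat > f0.py <<'E'
from h import *
t=load('top0');s=load('side0')
T=lambda l:[(x/4+130-.375,y/4+140-.375) for x,y in l]
S=lambda l:[(x/4+120-.375,y/4+120-.375) for x,y in l]
oc=[(t,CASE,T([(378,170),(40,237),(103,662),(460,590),(350,221)])),(s,CASE,S([(578,235),(455,42),(52,127),(125,343),(515,218)]))]
# wedge: local +x -> world +y, local +y -> world -x  (top picture: -y local is up/far)
ow=[(t,WT,T([(492,190),(514,274),(680,135),(703,220)])),(s,WT+WB,S([(616,438),(524,470),(726,568),(628,603),(724,598),(628,635)]))]
for o,x0 in((oc,[.5,.17,1.57]),(ow,[.6,-.03,1.57])):
    for oo in (o,o[:1],o[1:]):
        p,r,W=fit(oo,x0); print(p.round(4)); 
    p,r,W=fit(o,x0); print(r.tolist())
p,_,W=fit(oc,[.5,.17,1.57]); print('mark',W(p,[[-.07,-.085,.085]]), 'u',np.cos(p[2]),np.sin(p[2]))
w,_,W2=fit(ow,[.6,-.03,1.57]); print('tip,butt',W2(w,[[.055,0,0],[-.055,0,0]]))
# in case frame
c,sn=np.cos(p[2]),np.sin(p[2]);R=np.array([[c,sn],[-sn,c]])
for P in ([.055,0,0],[-.055,0,0]): print('case frame',R@(W2(w,[P])[0,:2]-p[:2]))
E
python3 f0.py
```

```text
[0.4856 0.1577 1.732 ]
[0.4845 0.1577 1.7324]
[0.4865 0.1576 1.7331]
[[0.4, -0.9], [-0.4, -1.0], [-0.5, 0.4], [0.5, -0.5], [0.1, -0.5], [0.1, -0.4], [-0.3, -0.3], [-0.9, -0.6], [-1.1, 0.4], [-0.1, 0.7]]
[ 0.6023 -0.031   1.7925]
[ 0.6008 -0.0321  1.7802]
[ 0.6031 -0.0298  1.7924]
[[-0.7, -0.2], [-0.5, -0.5], [-0.8, -0.6], [-0.2, -1.1], [-0.3, -0.1], [-0.9, -0.3], [0.6, 0.3], [-0.4, 0.8], [0.2, 1.0], [-0.8, 1.0]]
mark [[0.58068407 0.10220723 0.085     ]] u -0.160465755595117 0.9870414080884794
tip,butt [[ 0.59018793  0.02268269  0.        ]
 [ 0.61437683 -0.08462479  0.        ]]
case frame [-0.15001906 -0.08161974]
case frame [-0.25981748 -0.08827601]
```

Four yellow blocks in the top view: (279,191) y=-0.033, (312,120) y=-0.121, (366,191) y=-0.23 and (321,252) y=-0.117. The leftmost (greatest y) is (279,191). The crops show its thin end facing the case's orange corner and its thick butt facing away. The orange dot is at (217,196).

```bash
cat >> h.py <<'E'
from scipy.spatial.transform import Rotation as Ro
CP=np.array([.4856,.1577,1.732])
def cw(x,y,z,p=None):
    p=CP if p is None else p
    c,s=np.cos(p[2]),np.sin(p[2]); return np.array([p[0]+c*x-s*y,p[1]+s*x+c*y,z])
def tc(P,p=None):
    p=CP if p is None else p
    c,s=np.cos(p[2]),np.sin(p[2]);d=np.array(P[:2])-p[:2];return np.array([c*d[0]+s*d[1],-s*d[0]+c*d[1],P[2]])
def goto(P,yaw):
    st=sense();R=Ro.from_quat(st['tool_rot']);G=Ro.from_matrix(np.array([[np.cos(yaw),np.sin(yaw),0],[np.sin(yaw),-np.cos(yaw),0],[0,0,-1.]]))
    print('shift mm',(R.inv().apply(np.array(P)-st['eef_pos'])*1000).round(1),'rot',np.degrees((R.inv()*G).as_rotvec()).round(2),'case TCP',tc(st['eef_pos']).round(4),'t',st['time'],'F',st['force'].round(2))
E
python3 -c "
from h import *
goto(cw(-.295,-.087,.2),CP[2])"
```

```text
shift mm [-615.8 -490.6   56.3] rot [-9.000e-02  5.000e-02  5.757e+01] case TCP [0.4494 0.1696 0.2555] t 0.1 F [ 0.37  0.45 -1.  ]
```

Call:
{"method": "apply_moves", "body": {"moves": [[[-0.04,-0.032,0,0,0,4,0.02],[-0.08,-0.064,0,0,0,8,0.02],[-0.12,-0.096,0,0,0,12,0.02],[-0.16,-0.128,0,0,0,16,0.02],[-0.2,-0.16,0,0,0,20,0.02]]], "newtons": 40}}

```text
time: 0.72
eef_pos: [0.3675, 0.3469, 0.2561]
tool_rot: [0.369, 0.929, -0.0, -0.0]
force: [-0.1, -0.4, 0.9]
grip_width: 0.231
```

```bash
python3 -c "
from h import *
goto(cw(-.295,-.087,.2),CP[2])"
```

```text
shift mm [-502.9 -166.8   56.2] rot [-2.000e-02  1.000e-02  3.744e+01] case TCP [0.2057 0.0862 0.2561] t 0.725 F [-0.14 -0.37  0.91]
```

Call:
{"method": "apply_moves", "body": {"moves": [[[-0.05,-0.0165,0,0,0,4,0.02],[-0.1,-0.033,0,0,0,8,0.02],[-0.15,-0.05,0,0,0,12,0.02],[-0.2,-0.0665,0,0,0,16,0.02],[-0.25,-0.083,0.01,0,0,20,0.02]]]}}

```text
time: 1.35
eef_pos: [0.4933, 0.1156, 0.2466]
tool_rot: [0.525, 0.851, 0.001, 0.0]
force: [0.7, 0.7, -0.8]
grip_width: 0.237
```

```bash
python3 -c "
from h import *
goto(cw(-.295,-.087,.2),CP[2])"
```

```text
shift mm [-266.4    6.5   46.7] rot [ 0.08 -0.   17.45] case TCP [-0.0428 -0.0008  0.2466] t 1.35 F [ 0.7   0.75 -0.76]
```

Call:
{"method": "apply_moves", "body": {"moves": [[[-0.054,0.001,0,0,0,3.5,0.02],[-0.107,0.003,0,0,0,7,0.02],[-0.16,0.004,0.01,0,0,10.5,0.02],[-0.213,0.005,0.028,0,0,14,0.02],[-0.266,0.0065,0.046,0,0,17.5,0.02]]]}}

```text
time: 1.98
eef_pos: [0.6188, -0.1189, 0.1995]
tool_rot: [0.648, 0.762, 0.0, -0.0]
force: [0.9, 0.4, 0.5]
grip_width: 0.231
```

```bash
python3 -c "
from h import *
goto(cw(-.295,-.087,.032),CP[2])"
```

```text
shift mm [ -0.7  -0.  167.5] rot [-0.01 -0.01 -0.03] case TCP [-0.2943 -0.087   0.1995] t 1.975 F [0.89 0.45 0.48]
```

Call:
{"method": "apply_moves", "body": {"moves": [[[0,0,0.05,0,0,0,0.02],[0,0,0.1,0,0,0,0.02],[0,0,0.14,0,0,0,0.02],[0,0,0.16,0,0,0,0.02],[0,0,0.167,0,0,0,0.02]]]}}

```text
time: 2.6
eef_pos: [0.6172, -0.1172, 0.0315]
tool_rot: [0.647, 0.762, -0.001, -0.001]
force: [0.0, -0.2, 0.5]
grip_width: 0.235
```

```bash
python3 -c "
from h import *
goto(cw(-.295,-.087,.032),CP[2]); snap('side','s1'); snap('top','t1')
crop('s1',180,140,380,290,4,'s1c');crop('t1',200,140,400,290,4,'t1c')"
```

```text
shift mm [-2.5  1.3 -0.5] rot [-0.17 -0.06  0.08] case TCP [-0.2925 -0.0857  0.0315] t 2.6 F [ 0.01 -0.22  0.52]
```

View pics/s1c.png

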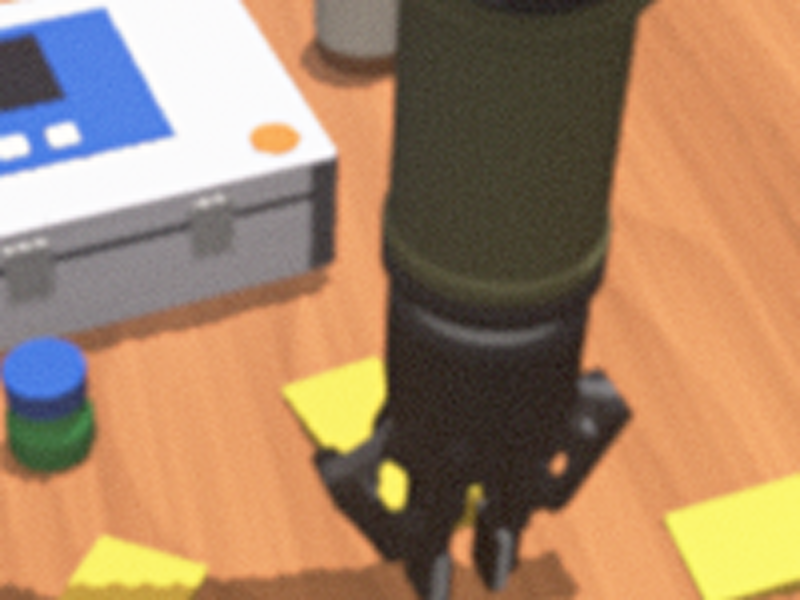

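View pics/t1c.png

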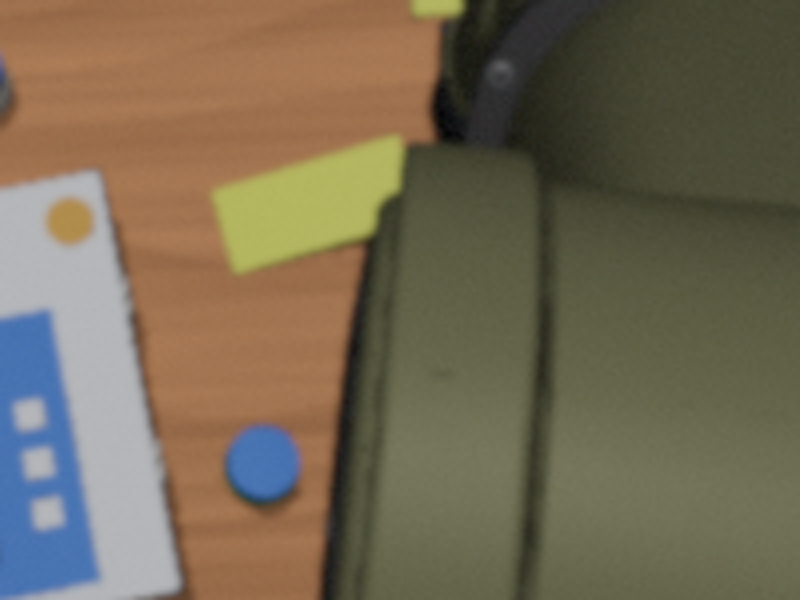

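Call:
{"method": "apply_moves", "body": {"moves": [[[0.008,0.001,0,0,0,0,0.02],[0.016,0.001,0,0,0,0,0.02],[0.026,0.001,0,0,0,0,0.02],[0.036,0.001,0,0,0,0,0.02],[0.046,0.001,0,0,0,0,0.02]]]}}

```text
time: 3.32
eef_pos: [0.6118, -0.0711, 0.0335]
tool_rot: [0.647, 0.762, 0.0, 0.0]
force: [0.4, -0.4, 1.2]
grip_width: 0.237
```

Call:
{"method": "apply_moves", "body": {"moves": [[[0.01,0,0,0,0,0,0.02],[0.02,0,0,0,0,0,0.02],[0.028,0,0,0,0,0,0.02],[0.036,0,0,0,0,0,0.02],[0.036,0,0,0,0,0,0.02]]]}}

```text
time: 3.95
eef_pos: [0.6057, -0.0353, 0.0332]
tool_rot: [0.647, 0.763, 0.0, -0.0]
force: [-0.3, -0.5, -0.2]
grip_width: 0.232
```

```bash
python3 -c "
from h import *
goto(cw(-.2,-.087,.032),CP[2]); snap('side','s2'); snap('top','t2')
crop('s2',180,140,380,290,4,'s2c');crop('t2',130,140,330,290,4,'t2c')"
```

```text
shift mm [ 9.8 -0.6  1.2] rot [-0.02 -0.04  0.14] case TCP [-0.2098 -0.0876  0.0332] t 3.95 F [-0.29 -0.49 -0.17]
```

View pics/s2c.png

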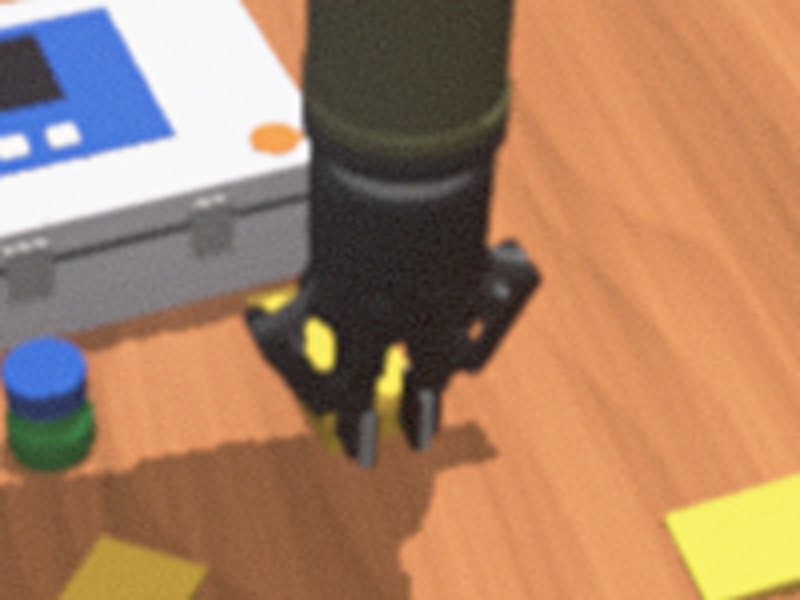

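View pics/t2c.png

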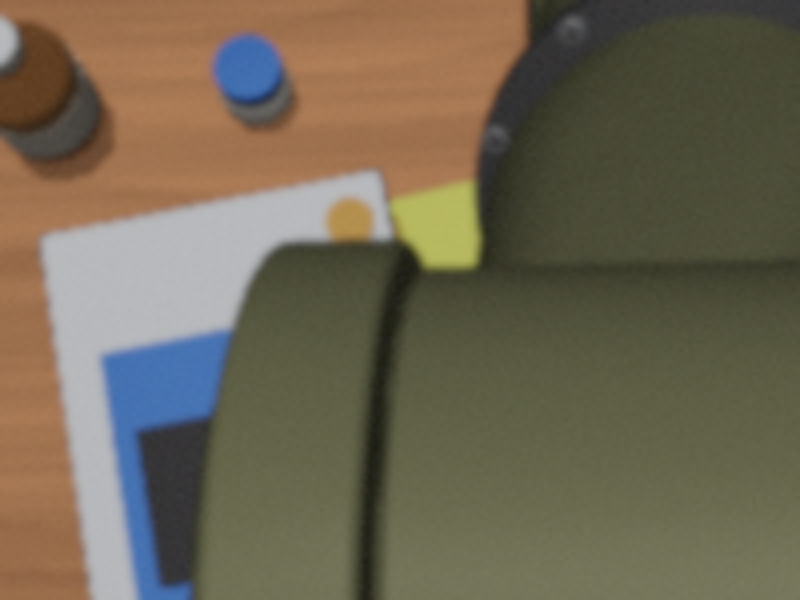

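Call:
{"method": "apply_moves", "body": {"moves": [[[0.008,0,0.001,0,0,0,0.02],[0.016,0,0.001,0,0,0,0.02],[0.023,0,0.001,0,0,0,0.02],[0.029,0,0.001,0,0,0,0.02],[0.029,0,0.001,0,0,0,0.02]]]}}

```text
time: 4.68
eef_pos: [0.6011, -0.0068, 0.0323]
tool_rot: [0.647, 0.763, 0.0, -0.0]
force: [0.4, -0.7, -0.2]
grip_width: 0.236
```

```bash
python3 -c "
from h import *
goto(cw(-.17,-.087,.032),CP[2]); snap('side','s3'); snap('top','t3')
crop('s3',180,140,380,290,4,'s3c');crop('t3',130,140,330,290,4,'t3c')"
```

```text
shift mm [10.9 -0.6  0.3] rot [-0.01 -0.03  0.14] case TCP [-0.1809 -0.0876  0.0323] t 4.675 F [ 0.35 -0.72 -0.2 ]
```

View pics/s3c.png

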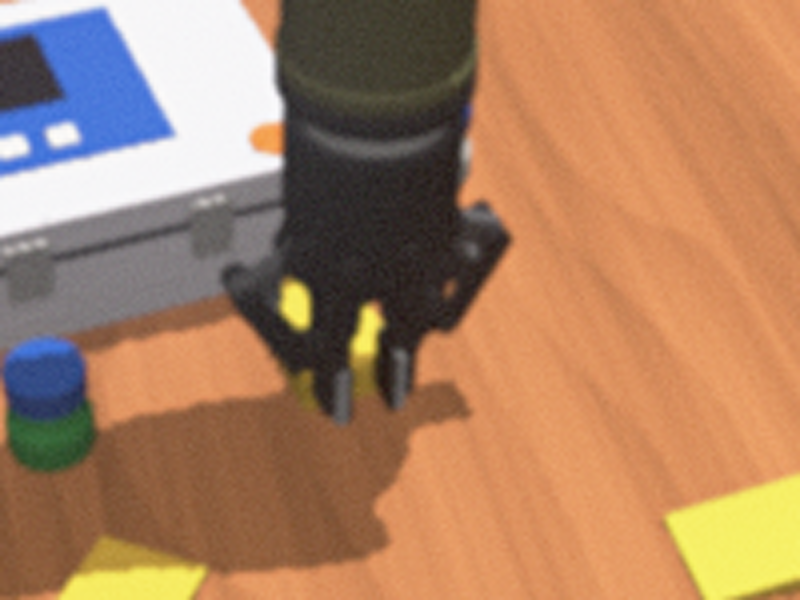

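View pics/t3c.png

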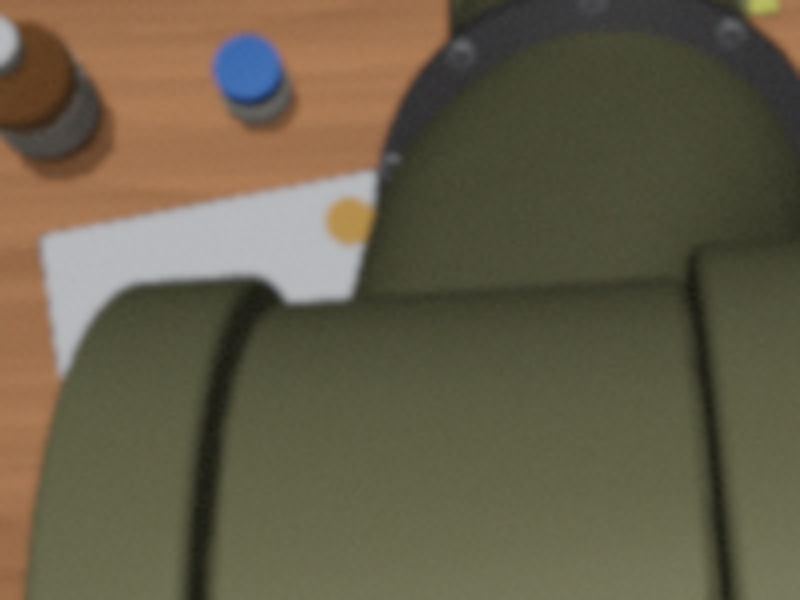

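Call:
{"method": "apply_moves", "body": {"moves": [[[0.002,0,0,0,0,0,0.02],[0.004,0,0,0,0,0,0.02],[0.006,0,0,0,0,0,0.02]]]}}

```text
time: 5.15
eef_pos: [0.6003, -0.002, 0.0323]
tool_rot: [0.648, 0.762, -0.0, 0.0]
force: [0.8, -1.2, 0.4]
grip_width: 0.237
```

Call:
{"method": "apply_moves", "body": {"moves": [[[0.001,0,0,0,0,0,0.02],[0.002,0,0,0,0,0,0.02]]]}}

```text
time: 5.4
eef_pos: [0.6, 0.0001, 0.0323]
tool_rot: [0.647, 0.762, -0.0, 0.0]
force: [-0.8, -1.0, -0.3]
grip_width: 0.235
```

```bash
python3 -c "
from h import *
goto(cw(-.17,-.087,.032),CP[2])"
```

```text
shift mm [ 3.9 -0.6  0.3] rot [0.   0.01 0.07] case TCP [-0.1739 -0.0876  0.0323] t 5.4 F [-0.8  -0.96 -0.3 ]
```

Call:
{"method": "apply_moves", "body": {"moves": [[[0.001,0,0,0,0,0,0.02],[0.002,0,0,0,0,0,0.02]]]}}

```text
time: 5.65
eef_pos: [0.5996, 0.0021, 0.0323]
tool_rot: [0.647, 0.762, -0.0, 0.0]
force: [0.8, -1.0, 0.4]
grip_width: 0.232
```

Call:
{"method": "apply_moves", "body": {"moves": [[[0.001,0,0,0,0,0,0.02],[0.001,0,0,0,0,0,0.02]]]}}

```text
time: 5.9
eef_pos: [0.5994, 0.0033, 0.0323]
tool_rot: [0.647, 0.762, 0.0, -0.0]
force: [-0.2, -0.8, -0.3]
grip_width: 0.23
```

Call:
{"method": "apply_moves", "body": {"moves": [[[0.001,0,0,0,0,0,0.02],[0.001,0,0,0,0,0,0.02]]]}}

```text
time: 6.15
eef_pos: [0.5993, 0.0038, 0.0323]
tool_rot: [0.647, 0.762, -0.0, 0.0]
force: [-0.7, -1.4, -0.5]
grip_width: 0.235
```

Call:
{"method": "apply_moves", "body": {"moves": [[[0.001,0,0,0,0,0,0.02],[0.001,0,0,0,0,0,0.02]]]}}

```text
time: 6.4
eef_pos: [0.5992, 0.0042, 0.0323]
tool_rot: [0.648, 0.762, -0.0, 0.0]
force: [0.9, -4.1, -0.3]
grip_width: 0.233
```

```bash
python3 -c "
from h import *
goto(cw(-.17,-.087,.032),CP[2])
snap('side','s4');goto(cw(-.17,-.087,.032),CP[2]);snap('wrist','w4');goto(cw(-.17,-.087,.032),CP[2])
crop('s4',100,110,300,260,4,'s4c')"
```

```text
shift mm [-0.3 -0.5  0.3] rot [0.   0.05 0.03] case TCP [-0.1697 -0.0875  0.0323] t 6.4 F [ 0.87 -4.08 -0.33]
shift mm [-0.3 -0.5  0.3] rot [0.   0.05 0.03] case TCP [-0.1697 -0.0875  0.0323] t 6.45 F [ 0.59 -4.9  -0.58]
shift mm [-0.3 -0.5  0.3] rot [0.01 0.05 0.04] case TCP [-0.1697 -0.0875  0.0323] t 6.5 F [ 1.23 -4.72 -0.24]
```

View pics/s4c.png

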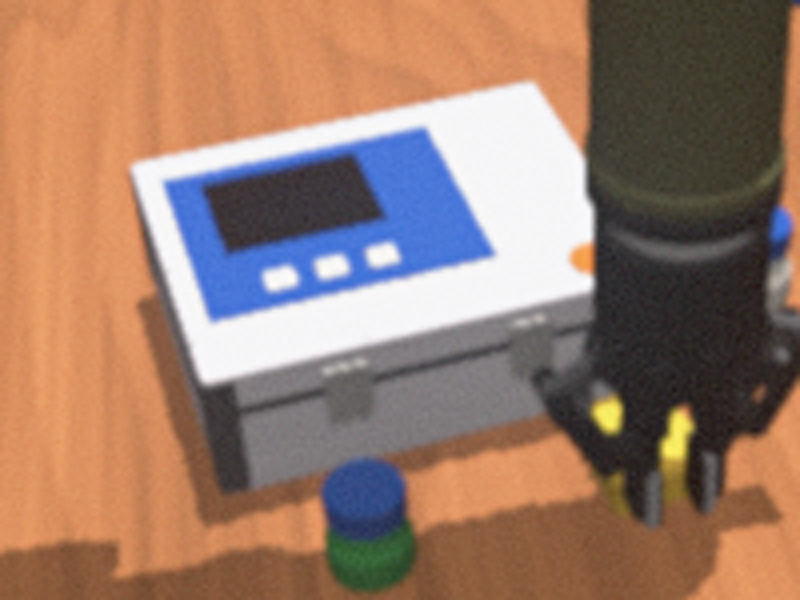

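View pics/w4.png

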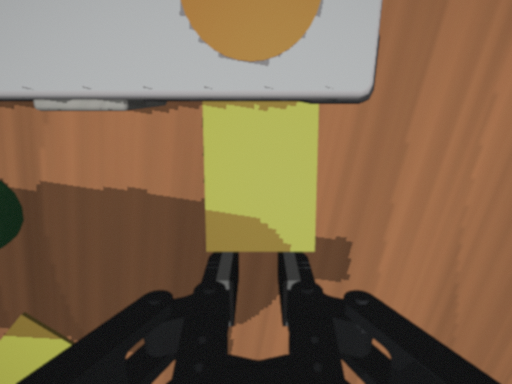

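The push force jumped to about 4.7 N after 0.4 mm. The wrist view shows the wedge square to the case (x 203–318) under the dot. By position, its thickness at the case edge is about 10.05 mm, so it is snug. I'll back away now.

Call:
{"method": "apply_moves", "body": {"moves": [[[-0.004,0,0,0,0,0,0.02],[-0.02,0,0,0,0,0,0.02],[-0.045,0,0,0,0,0,0.02],[-0.05,0,-0.03,0,0,0,0.02],[-0.05,0,-0.08,0,0,0,0.01]]]}}

```text
time: 7.12
eef_pos: [0.6061, -0.0459, 0.1116]
tool_rot: [0.648, 0.762, -0.001, -0.001]
force: [1.1, 0.2, 0.4]
grip_width: 0.117
```

Call:
{"method": "apply_moves", "body": {"moves": [[[0,0,-0.04,0,0,0,0],[0,0,-0.07,0,0,0,0],[0,0,-0.07,0,0,0,0]]]}}

```text
time: 7.5
eef_pos: [0.6085, -0.0452, 0.185]
tool_rot: [0.648, 0.762, 0.002, 0.002]
force: [0.6, 0.1, -0.5]
grip_width: -0.0
```

```bash
python3 -c "
from h import *
goto(cw(-.07,-.085,.13),CP[2]);snap('side','s5');snap('wrist','w5');snap('top','t5')
crop('s5',120,120,320,270,4,'s5c');crop('t5',130,140,330,310,4,'t5c')"
```

```text
shift mm [150.1  -3.9  54.8] rot [0.28 0.05 0.04] case TCP [-0.22   -0.0888  0.185 ] t 7.5 F [ 0.6   0.07 -0.51]
```

View pics/s5c.png

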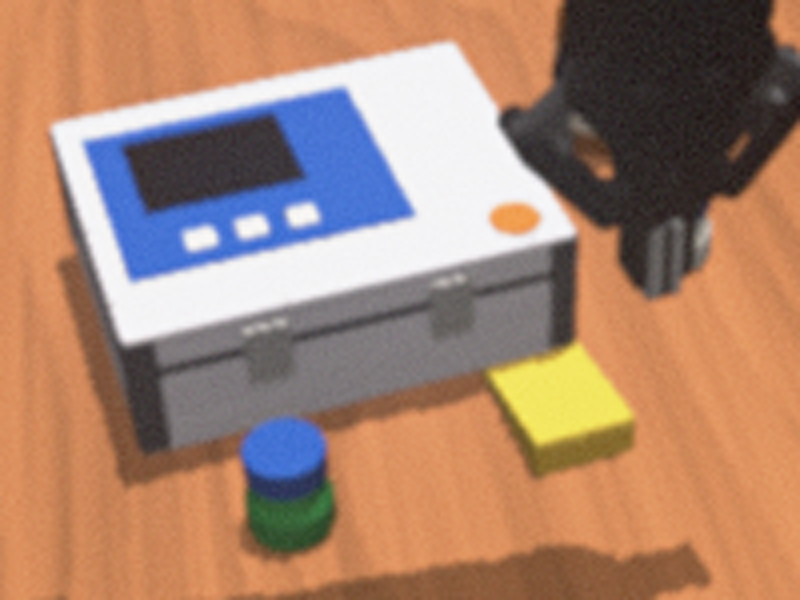

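View pics/w5.png

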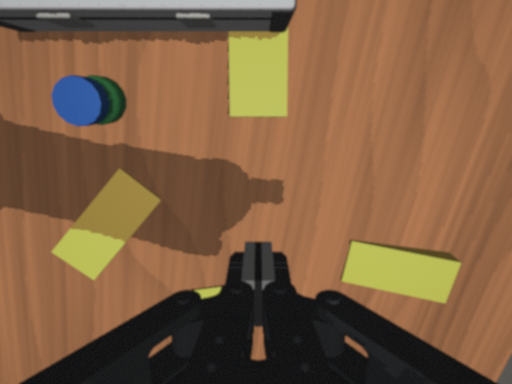

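The case sits at the same pixels as before (dot (515,218) in the side crop), with the wedge in place under the corner. Next is the press.

Call:
{"method": "apply_moves", "body": {"moves": [[[0.03,-0.001,0,0,0,0,0],[0.07,-0.002,0,0,0,0,0],[0.11,-0.003,0,0,0,0,0],[0.148,-0.004,0.02,0,0,0,0],[0.15,-0.004,0.05,0,0,0,0]]]}}

```text
time: 8.28
eef_pos: [0.5781, 0.1074, 0.1309]
tool_rot: [0.645, 0.764, 0.001, -0.001]
force: [-0.1, 0.2, -0.9]
grip_width: 0.002
```

```bash
python3 -c "
from h import *
goto(cw(-.07,-.085,.11),CP[2]);snap('wrist','w6')"
```

```text
shift mm [-5.6  1.8 20.9] rot [-0.04 -0.13  0.39] case TCP [-0.0645 -0.0832  0.1309] t 8.275 F [-0.1   0.17 -0.94]
```

View pics/w6.png

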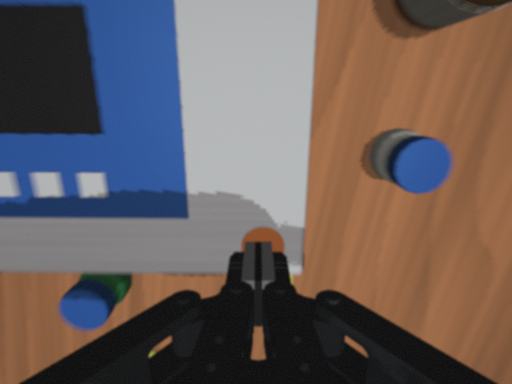

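Call:
{"method": "apply_moves", "body": {"moves": [[[-0.002,0.001,0.005,0,0,0,0],[-0.002,0.001,0.012,0,0,0,0],[-0.002,0.001,0.014,0,0,0,0]]]}}

```text
time: 8.7
eef_pos: [0.5806, 0.1005, 0.1184]
tool_rot: [0.648, 0.762, 0.0, 0.0]
force: [-0.2, 0.4, -1.0]
grip_width: 0.002
```

```bash
python3 -c "
from h import *
goto(cw(-.07,-.085,.11),CP[2])"
```

```text
shift mm [1.7 0.4 8.4] rot [ 0.01  0.01 -0.  ] case TCP [-0.0717 -0.0846  0.1184] t 8.7 F [-0.19  0.37 -1.  ]
```

Call:
{"method": "apply_moves", "body": {"moves": [[[0.002,0,0.004,0,0,0,0],[0.002,0,0.007,0,0,0,0],[0.002,0,0.008,0,0,0,0],[0.002,0,0.009,0,0,0,0]]]}}

```text
time: 9.2
eef_pos: [0.58, 0.1033, 0.11]
tool_rot: [0.647, 0.762, 0.0, 0.0]
force: [-3.7, -0.2, 13.6]
grip_width: 0.001
```

Call:
{"method": "apply_moves", "body": {"moves": [[[0,0,0.001,0,0,0,0],[0,0,0.001,0,0,0,0]]]}}

```text
time: 9.45
eef_pos: [0.58, 0.1032, 0.11]
tool_rot: [0.647, 0.762, 0.0, 0.0]
force: [-5.1, -0.2, 13.8]
grip_width: 0.003
```

Call:
{"method": "apply_moves", "body": {"moves": [[[0,-0.0005,0.001,0,0,0,0],[0,-0.0005,0.001,0,0,0,0],[0,-0.0005,0.001,0,0,0,0]]]}}

```text
time: 9.82
eef_pos: [0.5801, 0.1032, 0.1099]
tool_rot: [0.647, 0.762, 0.001, 0.001]
force: [-6.0, -0.4, 20.8]
grip_width: 0.005
```

```bash
python3 -c "
from h import *
snap('side','s7');goto(cw(-.07,-.085,.11),CP[2])
crop('s7',120,120,320,270,4,'s7c')"
```

```text
shift mm [-1.1  0.5 -0.1] rot [ 0.15 -0.03  0.06] case TCP [-0.0689 -0.0845  0.1099] t 9.875 F [-5.46 -1.12 21.51]
```

View pics/s7c.png

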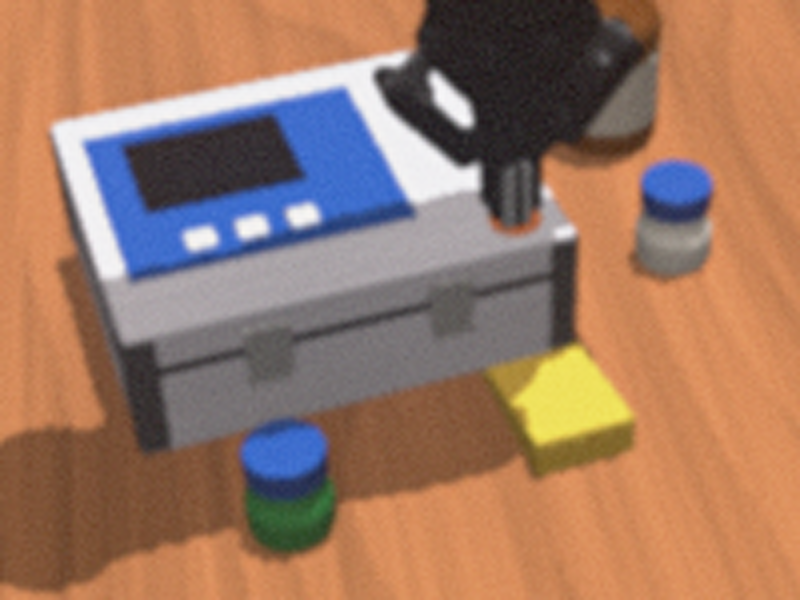

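At 21.5 N the fingertip height has changed by 0.1 mm at most, so the corner holds. I'll lift away and back off.

Call:
{"method": "apply_moves", "body": {"moves": [[[0,0,-0.004,0,0,0,0],[0,0,-0.03,0,0,0,0],[0,0,-0.08,0,0,0,0],[-0.04,0,-0.12,0,0,0,0],[-0.09,0,-0.15,0,0,0,0]]]}}

```text
time: 10.5
eef_pos: [0.5945, 0.0147, 0.2593]
tool_rot: [0.646, 0.763, 0.001, 0.001]
force: [0.5, -0.3, -1.5]
grip_width: -0.006
```

Call:
{"method": "apply_moves", "body": {"moves": [[[-0.05,0,0,0,0,0,0],[-0.1,0,0,0,0,0,0],[-0.15,0,0,0,0,0,0],[-0.2,0,0,0,0,0,0],[-0.2,0,0,0,0,0,0]]]}}

```text
time: 11.12
eef_pos: [0.6254, -0.189, 0.2568]
tool_rot: [0.65, 0.76, -0.002, 0.001]
force: [0.0, 0.5, 0.9]
grip_width: 0.0
```

```bash
python3 -c "
from h import *
snap('side','s8');snap('top','t8');print(sense()['time'],sense()['force'])
crop('s8',120,120,320,290,4,'s8c');crop('t8',130,140,330,310,4,'t8c')"
```

```text
11.225 [-0.33195299  0.66326238 -0.97229663]
```

View pics/s8c.png

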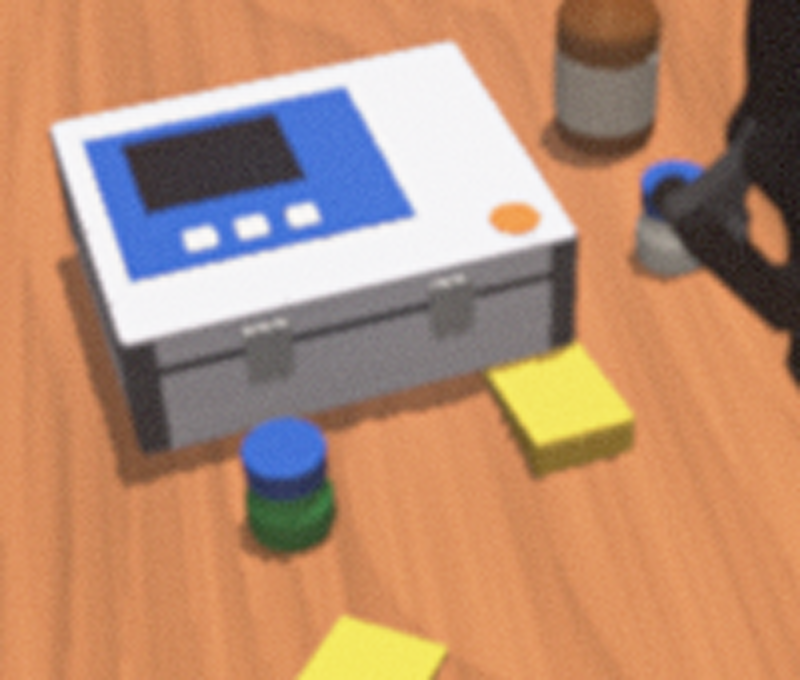

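View pics/t8c.png

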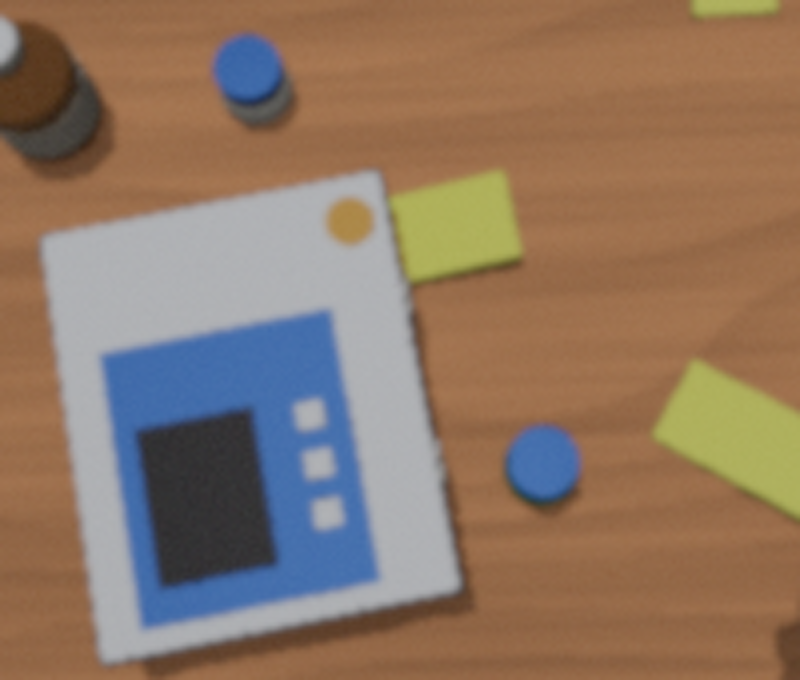

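The case corners, dot, pots and bottle are at the same pixels as at the start, and the wedge sits square under the marked corner.

```bash
python3 -c "
from h import *
print(hand_in())"
```

```text
the job is handed in; nothing more can be done
None
```

The wedge is snug under the orange-marked corner, the corner held when I pressed it, and the job was handed in at about 11 s.

- **Push:** I used the leftmost of the four yellow blocks and pushed it thin end first with two fingertips. I stopped when resistance rose from about 1 N to about 4.7 N. By the fingertip position, the wedge is about 10 mm thick where it meets the case edge, matching the gap.
- **Press:** On the orange mark the corner gave at most 0.1 mm between about 14 N and 21.5 N, against the 7 mm dip described without the foot. There was also about 5 N of sideways force, but the case did not visibly shift.
- **Last pictures:** The hand is clear of everything. The case, both pots and the bottle are at the same pixels as at the start, and the wedge sits square under the corner.

No check failed or disagreed.

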